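# Clamp a tube carrier in the decapping jig

## Robot

A 6-joint arm with a two-finger parallel gripper is mounted at the origin on the work surface. World frame = base frame: x ahead of the robot, y to its left, z up, the work surface at z = 0. Lengths are in m, angles in rad, forces in N, time in s.
With the tool pointing down it reaches from about 0.375 to 0.9 m from the base axis. Payload 3.1 kg.
Tool frame: the origin (TCP) lies midway between the tips of the shut fingers; the grasp point (between the pads) lies 19 mm behind it; x points along the fingers, y is the direction in which the jaws open and shut, and the axes are right-handed (so a half turn about x gives the same grasp; the last joint's range is limited). The gripper opens to 87 mm and grips with 3 to 60 N. Pads are 19 mm wide; open, the fingers measure 117 mm over their backs; the gripper's body (75 mm by 190 mm) begins 51 mm behind the grasp point.
Start: joints at [0.924, 0.527, 1.433, -0, 1.181, -0.178], TCP at [0.282, 0.558, 0.223] pointing down, gripper open.
Joint ranges: [-3.08, 3.08], [-0.75, 2.2], [0.22, 2.44], [-1.43, 4.57], [0, 2.65], [-2.85, 2.85]. Speed limits (rad/s): [2.79, 2.79, 3.14, 3.14, 3.14, 3.14].

## Interface

Orientations are given as a unit quaternion [x, y, z, w].
In Python, from rig import get_obs, imaging, robot gives the robot as it stands.
- The arm moves only by the shell command python3 -m inch 'ROWS' [FORCE]. ROWS is JSON, a list of rows, each a list of 3 entries, a list of its own where there are three numbers: the finger opening in mm, from 0 to 87, then the shift along the tool's x, y, z in mm, then the turn, a rotation vector about the tool's x, y, z in degrees. In form: [[grip, [dx, dy, dz], [wx, wy, wz]], ...]. A call has 1 to 12 rows; each row shifts and turns the pose as measured when the row begins, along the tool's axes as they then stand; what a row does not reach is not made up. A row lasts 1/8 s, in which the tool goes at most 62.5 mm and 10.7 degrees, less where a joint would pass 70% of its speed; a pose out of reach is approached as far as the arm can. A call with a gripper value outside its range is refused whole. The fingers move at their own pace and stop on an object; FORCE is the grip in N (left out, the last holds). Time passes only in rows, so rows that do not move let the fingers close. It gives the time, the measured TCP pose, the force and the opening at its end, in the units of the state.
- get_obs(): the state, without advancing time (a new reading comes with each control period).
- imaging.camera(name): name is "scene" or "top"; returns the picture (480x640x3 uint8, red, green, blue); there is no depth.
- imaging.camera_params(name): a dict with "camera_matrix" (3x3 intrinsics, pixels), "xyz" and "rotation" of the camera in the world. Camera axes: x right, y down, z forward; pixel columns grow to the right and rows downward; lengths in m; the calibration is good to about 2 mm. A picture is of the moment at which its call begins. camera_params takes no time and is no camera call.
- robot.hand_in(): hands the job in, once; it reports no verdict.
Trained networks look in the newest picture that a camera, given by its name, has taken for a name from the list of things; names that differ only in an ending like _2 or _b are one class to them, and where a whole thing is asked for, a point or a joint stands for the part that bears it (a point fixed in the world has none). Each returns a list of dicts, best first, with "confidence" (0 to 1); they miss things now and then, are a little off and sometimes report something else, mostly with a low value. They report only what shows in the picture. A call takes as long as a camera call. They do not tell look-alikes from the thing itself.
- imaging.cut_out(camera, target): "pixels" (480x640 bool, what is visible of it) and "box" ([centre column, centre row, width, height] in pixels, round what is visible of it).
- imaging.tip_of(camera, target): "pixel" ([column, row] in pixels: a listed point, or the origin of a listed thing).
The state is a dict: "time": time; "q": joint angles; "joint_velocities": joint speeds; "joint_torque": joint torques, N m; "position": TCP position; "tool_rot": TCP orientation; "ft_force": force on the tool from outside, world axes, zero at the start; "moment": the same for the moment, N m; "grip_width": finger opening in m.
Only numpy, scipy, OpenCV 4.12 (cv2) and the standard library are available. Lean on these libraries where they do the work, as an engineer would, in place of code of your own. Each camera call takes 0.05 s, during which the arm holds its last target. There are 200 camera calls.

## Task

Get the four-tube carrier (the grey block with a bare top at each end, not the one with six tubes) ready for decapping: put it upright and flat on the floor of the jig's cradle, then shut the jig's toggle clamp so that its arm holds the carrier down. The clamp may be found shut or open; if it is shut, open it first, because its arm is in the way.

Things in the scene. Friction and masses are not known exactly. Their poses are not given: they have to be found in the camera images.
- carrier_mid (a point): Centre (half-way up) of the loose four-tube carrier: grey block 140 long (x) x 28 wide (y) x 48 mm tall, about 0.2 kg, standing on the bench. Four orange caps, 15 mm wide, rise 20 mm above its top at x = -30, -10, 10, 30; 30 mm of top is bare at each end. Same either way round. Grip from above across its width at mid-length. The bystander of equal size has six caps, right to its ends.
- cradle_seat (a point): Where carrier_mid belongs, 24 mm above the cradle floor (20 mm over the bench). Fixed jig: aluminium plate 300 x 110 mm with an oblong pocket, 156 (x) by 44 mm (y), inside steel rims 12 mm high: 8 mm to spare on each side. z is up. The clamp stands past the pocket's +x end: hinge axis parallel to y at x = +107 mm, 36 mm above this point.
- clamp (a joint): Toggle clamp, rad: 0 shut (about 0.03 on the carrier), 1.25 fully open. Rigid rocker: 50 mm hold-down arm and 100 mm handle with crossbar. Shut: arm level over the +x end of the pocket, handle leaning towards the pocket. Pushing the handle away (+x of cradle_seat) lifts the arm clear, nearly upright. Past 0.58 rad either way the weighted handle falls on to that end and stays; takes 2 N. Starts shut or open (rarely between).
- clamp_bar (a point): Centre of the handle's crossbar: dark steel, 22 mm thick, 70 mm long, parallel to y of cradle_seat, 100 mm from the hinge axis. From cradle_seat it is, shut, at x = +59 mm, 124 mm up; half-way over (0.5 rad) at x = +107, 136 up; open at x = +175, 109 up; y = 0 always. Push it over with shut fingers, or pinch it from above.
Things that resemble listed ones, but are neither listed nor needed, are in the scene too. Leave any blue, pink or yellow look-alike of the part that bears carrier_mid alone.

How it is judged:
On the way:
1. the four-tube carrier is down in the cradle while the clamp is open (horizontal distance between carrier_mid and cradle_seat below 0.015 m and z of carrier_mid in the frame of cradle_seat between -0.006 and 0.006 m and angle between carrier_mid's own z axis and vertical below 0.1 rad and angle between the x axis of carrier_mid and the x axis of cradle_seat, either way round below 0.2 rad and value of joint clamp above 0.7 rad), for 0.2 s.
At the end, for the whole second after the job is handed in: The four-tube carrier stands on the cradle floor (centre within 15 mm sideways and 6 mm in height of cradle_seat, within 0.2 rad of its length either way round, tilted less than 0.1 rad) and the clamp is shut on it (joint below 0.12 rad) (horizontal distance between carrier_mid and cradle_seat below 0.015 m and z of carrier_mid in the frame of cradle_seat between -0.006 and 0.006 m and angle between carrier_mid's own z axis and vertical below 0.1 rad and angle between the x axis of carrier_mid and the x axis of cradle_seat, either way round below 0.2 rad and value of joint clamp below 0.12 rad); the robot touches nothing.
It also fails if it takes over 64 s, if anything falls off the work surface, if the arm or the gripper's body presses on something with over 40 N, if the wrist force passes 120 N, or if a joint passes its speed limit or range.

## Working session

There is one attempt and no reset: what is moved stays moved. The work goes in short steps, Python scripts to look and compute and a shell command to move; the robot and the scene stay as the last step left them, time stands still between calls to the robot, and variables do not carry over. Pictures are saved under pics/ and viewed, about 8 in all and at most 12, crops included, and the job is handed in when it is done.

```bash
mkdir -p pics; ls; cat > h.py <<'E'
import numpy as np, cv2
from rig import get_obs, imaging, robot
from scipy.spatial.transform import Rotation as R
def P(n):
    p=imaging.camera_params(n); Rm=np.array(p["rotation"])
    if Rm.shape!=(3,3): Rm=R.from_quat(Rm).as_matrix()
    return np.array(p["camera_matrix"]),np.array(p["xyz"]),Rm
def ray(n,px,z):
    K,t,Rm=P(n); d=Rm@np.linalg.solve(K,[px[0],px[1],1.]); return t+d*(z-t[2])/d[2]
def proj(n,X):
    K,t,Rm=P(n); c=K@(Rm.T@(np.array(X)-t)); return c[:2]/c[2]
E
python3 - <<'E'
from h import *
a=[]
for n in ("scene","top"):
    im=imaging.camera(n)[:,:,::-1]; cv2.imwrite(f"pics/{n}0.png",im)
    print(n,P(n)[1],P(n)[2].round(2).tolist())
    for t in ("carrier_mid","cradle_seat","clamp_bar"):
        print(t,[(np.round(d["pixel"]).tolist(),round(d["confidence"],2)) for d in imaging.tip_of(n,t)])
print(get_obs())
E
```

```text
pics
scene [ 1.21176764 -0.41762372  0.99160582] [[0.4, 0.69, -0.6], [0.92, -0.29, 0.27], [0.01, -0.66, -0.75]]
carrier_mid [([285.0, 343.0], 0.71), ([177.0, 337.0], 0.71), ([314.0, 236.0], 0.69), ([234.0, 239.0], 0.64)]
cradle_seat [([423.0, 257.0], 0.73)]
clamp_bar [([457.0, 216.0], 0.57), ([286.0, 346.0], 0.24)]
top [ 0.38688247 -0.09848387  1.20424506] [[-0.0, -0.99, 0.1], [-1.0, -0.0, -0.01], [0.01, -0.1, -0.99]]
carrier_mid [([378.0, 171.0], 0.81), ([386.0, 329.0], 0.77), ([478.0, 224.0], 0.72), ([290.0, 298.0], 0.67)]
cradle_seat [([195.0, 202.0], 0.56)]
clamp_bar [([144.0, 187.0], 0.65)]
{'time': 0.4, 'q': array([ 9.24536617e-01,  5.27655180e-01,  1.43287112e+00,  4.71877601e-06,
        1.18138924e+00, -1.78485971e-01]), 'joint_velocities': array([-0.00121437, -0.00295525, -0.00254886,  0.00151752,  0.00177284,
       -0.0003196 ]), 'joint_torque': array([-7.87397812e-05, -4.39504445e+01, -1.76657277e+01,  6.33267174e-02,
        5.30214154e-02, -6.11971222e-05]), 'position': array([0.28170307, 0.55777833, 0.22239838]), 'tool_rot': array([ 0.16377593,  0.68790134, -0.16398387,  0.68780701]), 'ft_force': array([1.008824  , 0.1420487 , 0.26420145]), 'moment': array([-0.02600411,  0.04392703,  0.02991465]), 'grip_width': 0.08708224768629559}
```

View pics/top0.png

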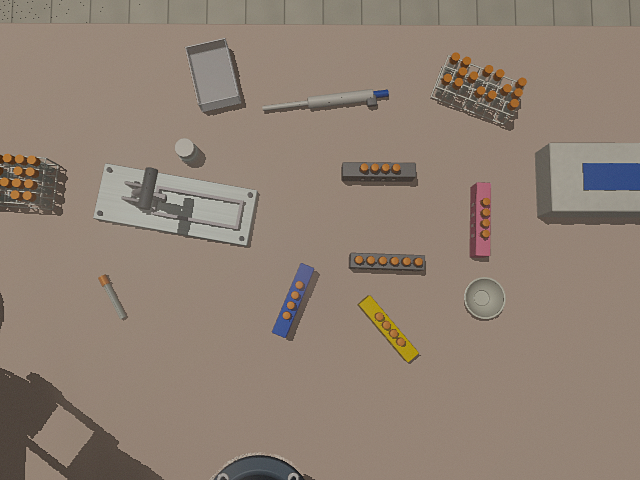

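View pics/scene0.png

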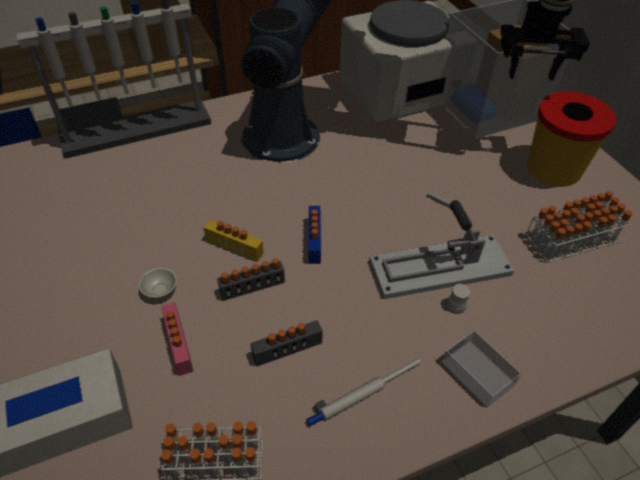

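Top view: the candidates are grey with four caps (378,171), grey with six caps (387,262), blue (293,300), yellow (388,329) and pink (481,219). The grey one at (378,171) has bare ends and fits. The jig is at about (176,205), with its clamp bar at (148,188). Next I'll measure, with an enlarged crop to confirm.

```bash
python3 - <<'E'
from h import *
im=cv2.imread("pics/top0.png"); sc=cv2.imread("pics/scene0.png")
a=cv2.resize(im[140:260,90:260],None,fx=3,fy=3,interpolation=cv2.INTER_CUBIC)
b=cv2.resize(im[140:200,330:430],None,fx=2.5,fy=2.5,interpolation=cv2.INTER_CUBIC)
c=cv2.resize(sc[180:300,360:520],(533,400)[:2],interpolation=cv2.INTER_CUBIC)
W=np.zeros((600,800,3),np.uint8)
W[:360,:510]=a; W[:150,520:770]=b; d=cv2.resize(sc[180:300,360:520],(320,240),interpolation=cv2.INTER_CUBIC); W[360:600,:320]=d
W[360:560,330:580]=cv2.resize(sc[305:375,240:330],(250,200),interpolation=cv2.INTER_CUBIC)
cv2.imwrite("pics/crop1.png",W)
def tri(p1,p2):
    A=[];y=[]
    for n,p in(("top",p1),("scene",p2)):
        K,t,Rm=P(n); d=Rm@np.linalg.solve(K,[*p,1.]); d/=np.linalg.norm(d); M=np.eye(3)-np.outer(d,d); A.append(M); y.append(M@t)
    return np.linalg.lstsq(np.vstack(A),np.hstack(y),rcond=None)[0].round(4)
imaging.camera("top"); imaging.camera("scene")
def tp(n,t): return [d["pixel"] for d in imaging.tip_of(n,t)]
ct=min(tp("top","carrier_mid"),key=lambda p:abs(p[0]-378)+abs(p[1]-171)); cs=min(tp("scene","carrier_mid"),key=lambda p:abs(p[0]-285)+abs(p[1]-343))
print("carrier",tri(ct,cs),ray("top",ct,.024),ray("scene",cs,.024))
s=[tp(n,"cradle_seat")[0] for n in("top","scene")]; print("seat",s,tri(*s),ray("top",s[0],.044),ray("scene",s[1],.044))
s=[tp(n,"clamp_bar")[0] for n in("top","scene")]; print("bar",s,tri(*s))
# orientation
for d in imaging.cut_out("top","carrier_mid"):
    if abs(d["box"][0]-378)<15 and abs(d["box"][1]-171)<15:
        m=d["pixels"].astype(np.uint8); q=cv2.boxPoints(cv2.minAreaRect(cv2.findNonZero(m))); print("box",q.round(1).tolist(),[ray("top",x,.048)[:2].round(4).tolist() for x in q])
# jig plate: bright low saturation
hsv=cv2.cvtColor(im,cv2.COLOR_BGR2HSV); m=((hsv[...,1]<30)&(hsv[...,2]>130)).astype(np.uint8); m[:150]=0;m[:,:85]=0;m[260:]=0;m[:,270:]=0
m[:160,160:]=0; n,l,st,_=cv2.connectedComponentsWithStats(m); k=1+st[1:,4].argmax()
q=cv2.boxPoints(cv2.minAreaRect(cv2.findNonZero((l==k).astype(np.uint8)))); print("plate",q.round(1).tolist(),[ray("top",x,.016)[:2].round(4).tolist() for x in q])
E
```

```text
carrier [ 0.6408 -0.2276  0.0144] [ 0.63838216 -0.22759524  0.024     ] [ 0.64687032 -0.22837898  0.024     ]
seat [[197.3, 204.0], [422.0, 259.4]] [0.5726 0.1145 0.0466] [0.57349215 0.11600581 0.044     ] [0.57053675 0.11483695 0.044     ]
bar [[148.3, 189.4], [458.7, 215.2]] [0.5786 0.1762 0.1644]
box [[340.6000061035156, 180.6999969482422], [341.20001220703125, 161.0], [415.29998779296875, 163.0], [414.79998779296875, 182.6999969482422]] [[0.6179, -0.1541], [0.6559, -0.1553], [0.6523, -0.2962], [0.6143, -0.2945]]
plate [[147.1999969482422, 227.3000030517578], [157.0, 172.10000610351562], [256.3999938964844, 189.8000030517578], [246.5, 245.0]] [[0.5326, 0.2162], [0.6404, 0.2003], [0.606, 0.0076], [0.4986, 0.0254]]
```

View pics/crop1.png

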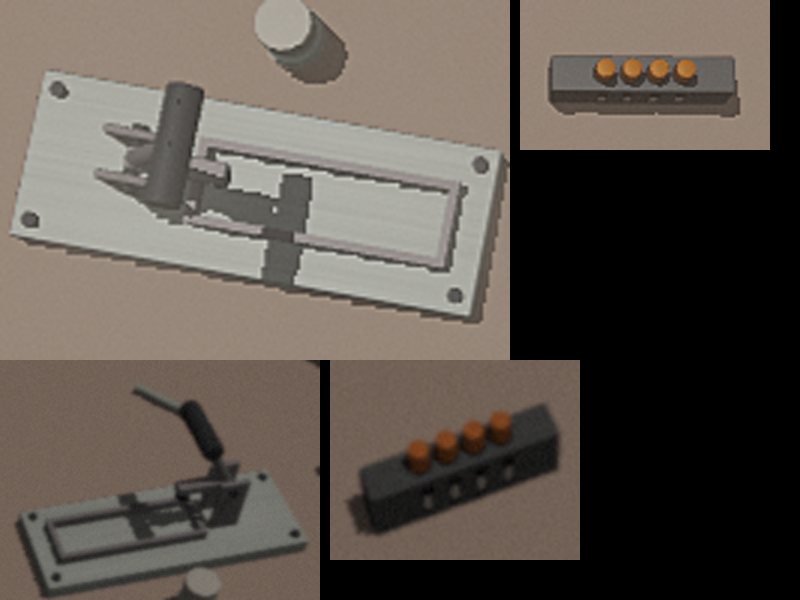

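Confirmed: the carrier at (378,171) has four orange caps and bare ends. The clamp is shut: the bar is about 62 mm along the jig from the seat and 0.164 m up, and its arm lies over the left end of the pocket.

```bash
python3 - <<'E'
from h import *
c=np.array([(45,70),(505,152),(472,317),(10,235)])/3+[90,140]
w=np.array([ray("top",x,.02)[:2] for x in c]); print(w.round(4))
for i,j in((1,0),(2,3),(2,1),(3,0)):
    d=w[i]-w[j]; print(np.hypot(*d).round(4), np.degrees(np.arctan2(-d[1],-d[0])).round(2))
r=np.array([(462,183),(443,268)])/3+[90,140]; e=np.array([ray("top",x,.032)[:2] for x in r]); print("rim end",e.round(4),e.mean(0), "plate mid", w.mean(0))
b=np.array([(549,56),(735,56),(735,92),(549,92)]); b=(b-[520,0])/2.5+[330,140]
q=np.array([ray("top",x,.048)[:2] for x in b]); print("carrier top",q.round(4),q.mean(0))
o=get_obs(); print(R.from_quat(o["tool_rot"]).as_matrix().round(3))
E
```

```text
[[0.6565 0.2999]
 [0.6036 0.0035]
 [0.497  0.0235]
 [0.5492 0.3183]]
0.301 79.88
0.2994 79.95
0.1084 -10.59
0.1088 -9.74
rim end [[0.5814 0.0296]
 [0.527  0.0409]] [0.55417467 0.03523428] plate mid [0.57657521 0.16128023]
carrier top [[ 0.6531 -0.156 ]
 [ 0.6535 -0.2975]
 [ 0.6257 -0.297 ]
 [ 0.6254 -0.1559]] [ 0.6394568  -0.22661041]
[[-0.     0.451  0.893]
 [ 0.     0.893 -0.451]
 [-1.     0.    -0.   ]]
```

```bash
cat >> h.py <<'E'
SEAT=np.array([.569,.116]); u=np.array([.1754,.9845]); v=np.array([-.9845,.1754])
def delta(xyz,yaw):  # needed shift in present tool axes (mm), turn to tool-y yaw (deg), pure down
    o=get_obs(); M=R.from_quat(o["tool_rot"]).as_matrix(); p=np.array(o["position"])
    a,s=np.cos(np.radians(yaw)),np.sin(np.radians(yaw)); T=np.array([[0,a,s],[0,s,-a],[-1,0,0]])
    d=M.T@(np.array(xyz)-p)*1e3; w=np.degrees(R.from_matrix(M.T@T).as_rotvec())
    print("t",round(o["time"],2),"p",p.round(4),"d_tool_now",d.round(1),"d_after_turn",(T.T@(np.array(xyz)-p)*1e3).round(1),"turn",w.round(1),"F",np.round(o["ft_force"],1),"g",round(o["grip_width"],4))
E
python3 -m inch '[[0,[-3,-24.6,45],[0,0,0]],[0,[-3,-24.6,45],[0,0,0]],[0,[-3,-24.6,45],[0,0,0]],[0,[-3,-24.6,45],[0,0,0]],[0,[-3,-24.6,45],[0,0,0]],[0,[-3,-24.6,45],[0,0,0]],[0,[-3,-24.6,45],[0,0,0]],[0,[-3,-24.6,45],[0,0,0]],[0,[-3,-24.6,45],[0,0,0]],[0,[-3,-24.6,45],[0,0,0]],[0,[0,0,0],[10,0,0]],[0,[0,0,0],[10,0,0]]]'
python3 -m inch '[[0,[0,0,0],[10,0,0]],[0,[0,0,0],[10,0,0]],[0,[0,0,0],[10,0,0]],[0,[0,0,0],[10,0,0]],[0,[0,0,0],[10,0,0]],[0,[0,0,0],[3,0,0]],[0,[0,0,0],[0,0,0]]]'
python3 -c "
from h import *
delta([*(SEAT+.018*u),.157],-10)"
```

```text
time: 2.35
position: [0.5852, 0.123, 0.2547]
tool_rot: [0.286, 0.645, -0.282, 0.65]
ft_force: [-1.1, -0.0, -0.2]
grip_width: 0.0007
time: 3.22
position: [0.5855, 0.122, 0.2549]
tool_rot: [0.554, 0.443, -0.547, 0.445]
ft_force: [0.2, -0.2, -0.1]
grip_width: 0.0005
t 3.23 p [0.5855 0.122  0.2549] d_tool_now [ 97.9 -16.2  -8.1] d_after_turn [ 97.9 -15.1  -9.2] turn [-2.3 -0.3 -0.4] F [ 0.2 -0.2 -0.1] g 0.0005
```

```bash

python3 -m inch '[[0,[0,-15,-8],[-2,0,0]],[0,[35,0,0],[0,0,0]],[0,[35,0,0],[0,0,0]],[0,[27,0,0],[0,0,0]],[0,[0,0,0],[0,0,0]]]'
python3 -m inch '[[0,[0,0,-14],[0,0,0]],[0,[0,0,-14],[0,0,0]],[0,[0,0,-14],[0,0,0]],[0,[0,0,-14],[0,0,0]],[0,[0,0,-14],[0,0,0]],[0,[0,0,-14],[0,0,0]],[0,[0,0,-14],[0,0,0]],[0,[0,0,-14],[0,0,0]]]'
python3 -c "
from h import *
delta([*(SEAT+.125*u),.157],-10)"
```

```text
time: 3.85
position: [0.5698, 0.1372, 0.1571]
tool_rot: [0.544, 0.456, -0.536, 0.457]
ft_force: [0.4, -0.3, -0.7]
grip_width: 0.001
time: 4.85
position: [0.5913, 0.2568, 0.1626]
tool_rot: [0.545, 0.455, -0.533, 0.459]
ft_force: [0.4, -0.6, 0.2]
grip_width: 0.0006
t 4.85 p [0.5913 0.2568 0.1626] d_tool_now [ 5.5  2.5 17.6] d_after_turn [ 5.6  2.7 17.6] turn [ 0.6 -0.5 -0.9] F [ 0.4 -0.6  0.2] g 0.0006
```

```bash

python3 -m inch '[[0,[-45,0,0],[0,0,0]],[0,[-50,0,0],[0,0,0]],[70,[0,0,0],[-10,0,0]]]'
python3 - <<'E'
from h import *
delta([.6394,-.2266,.20],0)
im=imaging.camera("top")[:,:,::-1]; s=imaging.camera("scene")[:,:,::-1]
cv2.imwrite("pics/open.png",np.hstack([cv2.resize(im[140:260,60:260],None,fx=2,fy=2),cv2.resize(s[180:300,360:520],None,fx=2,fy=2)]))
E
```

```text
time: 5.22
position: [0.5897, 0.2594, 0.2588]
tool_rot: [0.501, 0.502, -0.491, 0.506]
ft_force: [0.8, -0.5, -0.4]
grip_width: 0.0048
t 5.22 p [0.5897 0.2594 0.2588] d_tool_now [ 56.3  40.8 487.1] d_after_turn [ 58.8  49.7 486. ] turn [ 0.9 -0.4 -0.8] F [ 0.8 -0.5 -0.4] g 0.0048
```

View pics/open.png

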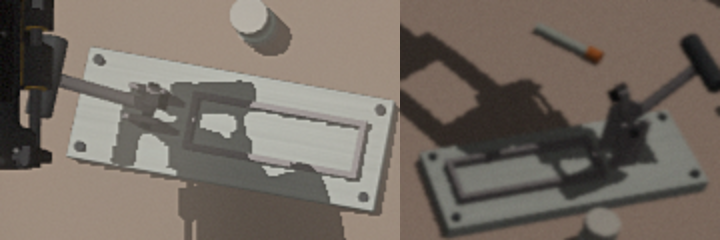

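The clamp is open: in both views the handle lies over the far end, the arm is up and the pocket is clear. Next, over to the carrier.

```bash

python3 -m inch '[[70,[0,0,0],[0.9,-0.4,-0.8]],[70,[0,5,48.6],[0,0,0]],[70,[0,5,48.6],[0,0,0]],[70,[0,5,48.6],[0,0,0]],[70,[0,5,48.6],[0,0,0]],[70,[0,5,48.6],[0,0,0]],[70,[0,5,48.6],[0,0,0]],[70,[0,5,48.6],[0,0,0]],[70,[0,5,48.6],[0,0,0]],[70,[0,5,48.6],[0,0,0]],[70,[0,5,48.6],[0,0,0]],[70,[0,0,0],[0,0,0]]]'
python3 - <<'E'
from h import *
delta([.6394,-.2266,.10],0)
E
```

```text
time: 6.82
position: [0.6269, -0.2415, 0.2417]
tool_rot: [-0.502, -0.499, 0.517, -0.482]
ft_force: [-0.4, 0.8, -0.5]
grip_width: 0.0697
t 6.83 p [ 0.6269 -0.2415  0.2417] d_tool_now [141.2  16.4 -15.2] d_after_turn [141.7  12.5 -14.9] turn [-2.2 -0.1  1.8] F [-0.4  0.8 -0.5] g 0.0697
```

```bash

python3 -m inch '[[70,[0,0,0],[-2.2,-0.1,1.8]],[70,[47,12.5,-15],[0,0,0]],[70,[47,0,0],[0,0,0]],[70,[47,0,0],[0,0,0]],[70,[0,0,0],[0,0,0]]]'
python3 - <<'E'
from h import *
delta([.6394,-.2266,.02],0)
im=imaging.camera("top")[:,:,::-1]; s=imaging.camera("scene")[:,:,::-1]
cv2.imwrite("pics/over.png",np.hstack([cv2.resize(im[110:230,310:450],None,fx=2.5,fy=2.5),cv2.resize(s[255:375,225:345],None,fx=2.5,fy=2.5)]))
E
```

```text
time: 7.45
position: [0.639, -0.2212, 0.0941]
tool_rot: [0.502, 0.501, -0.502, 0.495]
ft_force: [-1.2, 0.2, 0.1]
grip_width: 0.0701
t 7.45 p [ 0.639  -0.2212  0.0941] d_tool_now [74.1  0.8  5.8] d_after_turn [74.1  0.4  5.4] turn [-0.5 -0.3  0.3] F [-1.2  0.2  0.1] g 0.0701
```

View pics/over.png

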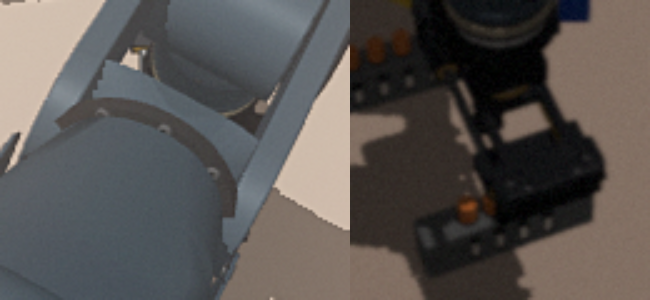

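The scene view shows the near finger just above the front face of the carrier, which matches the numbers; the arm blocks the top view. Descending and gripping.

```bash

python3 -m inch '[[70,[25,0.5,5.5],[-0.5,-0.3,0.3]],[70,[25,0,0],[0,0,0]],[70,[15,0,0],[0,0,0]],[70,[9,0,0],[0,0,0]],[70,[0,0,0],[0,0,0]]]'
python3 - <<'E'
from h import *
delta([.6394,-.2266,.02],0)
E
python3 -m inch '[[10,[0,0,0],[0,0,0]],[10,[0,0,0],[0,0,0]],[10,[0,0,0],[0,0,0]],[10,[0,0,0],[0,0,0]],[10,[0,0,0],[0,0,0]],[10,[0,0,0],[0,0,0]]]' 25
```

```text
time: 8.18
position: [0.6535, -0.2332, 0.0365]
tool_rot: [0.504, 0.488, -0.496, 0.512]
ft_force: [0.5, -0.3, 0.1]
grip_width: 0.0699
t 8.18 p [ 0.6535 -0.2332  0.0365] d_tool_now [ 16.  -14.6  -6.9] d_after_turn [ 16.5 -14.1  -6.6] turn [-0.   0.9 -1.8] F [ 0.5 -0.3  0.1] g 0.0699
time: 8.93
position: [0.6541, -0.2338, 0.0393]
tool_rot: [0.504, 0.487, -0.496, 0.512]
ft_force: [-1.4, 0.1, 1.4]
grip_width: 0.0305
```

The descent stopped short (z 0.039) with a sideways drift. Looking before I lift.

```bash

python3 -m inch '[[70,[0,0,0],[0,0,0]],[70,[0,0,0],[0,0,0]],[70,[0,0,0],[0,0,0]],[70,[0,0,0],[0,0,0]]]'
python3 - <<'E'
from h import *
delta([.6394,-.2266,.02],0); o=get_obs(); print(o["q"].round(3),o["joint_velocities"].round(3),o["joint_torque"].round(1))
im=imaging.camera("top")[:,:,::-1]; s=imaging.camera("scene")[:,:,::-1]
cv2.imwrite("pics/chk.png",cv2.resize(s[255:375,215:355],None,fx=4,fy=4,interpolation=cv2.INTER_CUBIC))
p=[d["pixel"] for d in imaging.tip_of("scene","carrier_mid")]; print(p,[ray("scene",x,.024)[:2].round(4) for x in p])
print(proj("scene",o["position"]))
E
```

```text
time: 9.43
position: [0.6544, -0.2337, 0.0388]
tool_rot: [0.504, 0.487, -0.496, 0.512]
ft_force: [-0.4, -0.5, -0.4]
grip_width: 0.0624
t 9.43 p [ 0.6544 -0.2337  0.0388] d_tool_now [ 18.2 -15.6  -7.5] d_after_turn [ 18.8 -15.   -7.1] turn [-0.   1.  -1.9] F [-0.4 -0.5 -0.4] g 0.0624
[-5.040e-01  8.260e-01  1.397e+00  1.000e-03  8.810e-01 -5.040e-01] [ 0.     0.003 -0.001  0.    -0.002 -0.   ] [ -0.  -51.9 -13.5   0.   -0.1   0. ]
[[285.1, 342.6], [230.8, 236.1], [173.8, 340.7], [423.4, 259.7]] [array([ 0.6392, -0.2298]), array([ 0.328 , -0.2426]), array([ 0.5507, -0.4288]), array([0.559 , 0.1285])]
[285.7848011  345.45509545]
```

View pics/chk.png

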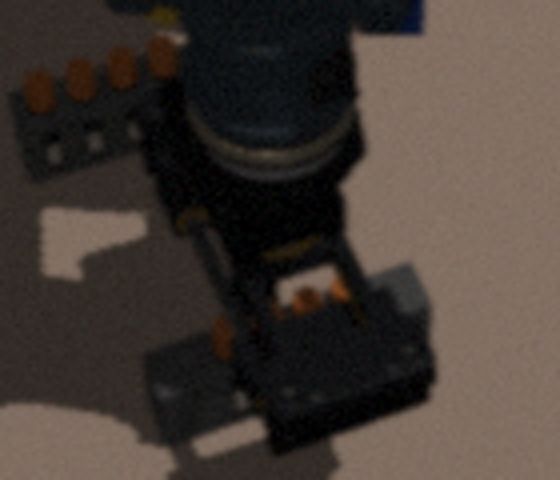

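```bash
python3 - <<'E'
from h import *
for f in("scene0","chk_full"):
    pass
# near-face bottom-left corner & top corners, predicted for several x
for x in(.634,.640,.647,.654):
    print(x,[proj("scene",[x+sx*.014,-.2266+sy*.07,z]).round(1).tolist() for sx,sy,z in((1,-1,0),(1,-1,.048),(-1,1,.048),(1,1,.048))], proj("top",[x,-.2266,.048]).round(1))
for d in imaging.cut_out("scene","carrier_mid"):
    if abs(d["box"][0]-285)<25 and abs(d["box"][1]-343)<25: print(d["box"],d["confidence"])
s=imaging.camera("scene")[:,:,::-1]; cv2.imwrite("pics/full2.png",s)
delta([.6394,-.2266,.02],0)
E
```

```text
0.634 [[255.1, 364.3], [253.3, 351.4], [315.8, 316.1], [321.4, 327.1]] [378.9 172.4]
0.64 [[256.1, 366.8], [254.3, 353.9], [317.0, 318.4], [322.6, 329.5]] [378.8 169.3]
0.647 [[257.3, 369.7], [255.5, 356.9], [318.4, 321.2], [324.0, 332.3]] [378.8 165.7]
0.654 [[258.5, 372.7], [256.8, 360.0], [319.8, 323.9], [325.5, 335.1]] [378.7 162.1]
[286.5, 342.8, 72.4, 44.0] 0.62
t 9.68 p [ 0.6544 -0.2337  0.039 ] d_tool_now [ 18.3 -15.6  -7.4] d_after_turn [ 19.  -15.   -7.1] turn [-0.   1.  -1.9] F [ 1.3  0.7 -0.2] g 0.0692
```

```bash

python3 -m inch '[[70,[-40,0,0],[0,0,0]],[70,[-50,0,0],[0,0,0]],[70,[0,0,-60],[0,0,0]],[70,[0,0,-60],[0,0,0]],[70,[0,0,-60],[0,0,0]],[70,[0,0,0],[0,1,-1.9]],[70,[0,0,0],[0,0,0]]]'
python3 - <<'E'
from h import *
delta([.6394,-.2266,.12],0)
im=imaging.camera("top")[:,:,::-1]; s=imaging.camera("scene")[:,:,::-1]
cv2.imwrite("pics/chk2.png",np.hstack([cv2.resize(im[130:230,310:450],None,fx=3,fy=3,interpolation=cv2.INTER_CUBIC),cv2.resize(s[285:385,225:345],None,fx=3,fy=3,interpolation=cv2.INTER_CUBIC)]))
p=[d["pixel"] for d in imaging.tip_of("top","carrier_mid")]; print(p)
for d in imaging.cut_out("top","carrier_mid"):
    if abs(d["box"][0]-378)<25 and abs(d["box"][1]-171)<25:
        print(cv2.minAreaRect(cv2.findNonZero(d["pixels"].astype(np.uint8))))
o=get_obs(); print("tip px",proj("top",o["position"]),proj("scene",o["position"]))
E
```

```text
time: 10.55
position: [0.6536, -0.0482, 0.1297]
tool_rot: [0.502, 0.498, -0.5, 0.501]
ft_force: [0.1, 1.3, 0.8]
grip_width: 0.0698
t 10.55 p [ 0.6536 -0.0482  0.1297] d_tool_now [  9.7 -13.7 178.5] d_after_turn [  9.7 -14.2 178.4] turn [-0.2  0.  -0.3] F [0.1 1.3 0.8] g 0.0698
[[290.2, 297.2], [388.0, 326.2], [478.5, 223.8], [377.9, 173.8]]
((378.0, 171.0), (20.0, 74.0), 90.0)
tip px [283.35266072 152.19820392] [375.04951281 286.57002692]
```

View pics/chk2.png

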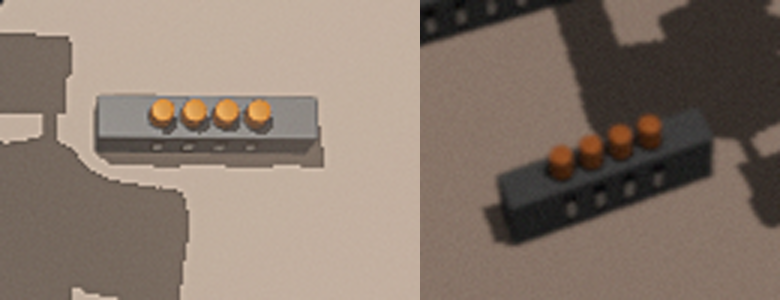

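```bash
python3 - <<'E'
from h import *
o=get_obs(); p=o["position"]; M=R.from_quat(o["tool_rot"]).as_matrix()
W=[]
for n in("top","scene"):
    im=np.ascontiguousarray(imaging.camera(n)[:,:,::-1]); c=proj(n,p)
    x0,y0=int(c[0])-50,int(c[1])-50; cr=cv2.resize(im[y0:y0+100,x0:x0+100],None,fx=4,fy=4,interpolation=cv2.INTER_CUBIC)
    for off,col in((0,(0,0,255)),(.035,(0,255,0)),(-.035,(0,255,0))):
        for dp,cc in((np.zeros(3),col),(np.array([.014,-.007,.0165]),(255,0,255))):
            q=((proj(n,p-dp+M[:,1]*off)-[x0,y0])*4).astype(int); cv2.circle(cr,tuple(int(t) for t in q),4,cc,1)
    W.append(cr)
im=np.hstack(W); im=cv2.convertScaleAbs(im,alpha=1.6,beta=20); cv2.imwrite("pics/tip.png",im)
E
```

```text
(no output)
```

View pics/tip.png

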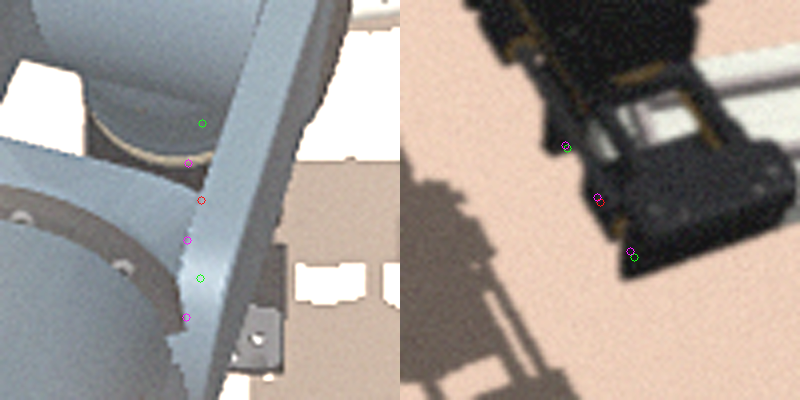

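The top view puts the carrier at about (0.641,-0.227), moved at most 2 mm, which contradicts closing at a measured x of 0.654. In this crop the arm blocks the top view and the scene view can't separate the two. I'll check the pose reading with a light touch on bare bench here.

```bash

python3 -m inch '[[0,[40,0,0],[0,0,0]],[0,[40,0,0],[0,0,0]],[0,[22,0,0],[0,0,0]],[0,[0,0,0],[0,0,0]]]'
python3 -c "
from h import *
delta([.6394,-.2266,.02],0)"
python3 -m inch '[[0,[2.5,0,0],[0,0,0]]]'; python3 -m inch '[[0,[2.5,0,0],[0,0,0]]]'
```

```text
time: 11.35
position: [0.6544, -0.0531, 0.0259]
tool_rot: [0.504, 0.495, -0.501, 0.5]
ft_force: [-0.1, 0.4, 1.4]
grip_width: 0.0377
t 11.35 p [ 0.6544 -0.0531  0.0259] d_tool_now [  6.  -13.3 173.7] d_after_turn [  5.9 -15.  173.5] turn [-0.6  0.1 -0.4] F [-0.1  0.4  1.4] g 0.0377
time: 11.48
position: [0.6552, -0.0537, 0.0242]
tool_rot: [0.505, 0.495, -0.501, 0.5]
ft_force: [-0.6, 0.5, 0.0]
grip_width: 0.0279
time: 11.6
position: [0.6559, -0.0541, 0.0227]
tool_rot: [0.505, 0.494, -0.501, 0.5]
ft_force: [0.4, -0.0, 0.6]
grip_width: 0.0181
```

```bash

for i in 1 2 3; do python3 -m inch '[[0,[3,0,0],[0,0,0]]]' | sed -n '2p;4p'; done
```

```text
position: [0.6566, -0.0543, 0.0206]
ft_force: [0.6, 0.2, 0.1]
position: [0.6571, -0.0544, 0.0182]
ft_force: [0.1, -0.7, -0.6]
position: [0.6574, -0.0544, 0.0153]
ft_force: [-0.4, -0.2, 0.7]
```

```bash

for i in 1 2; do python3 -m inch '[[0,[3,0,0],[0,0,0]]]' | sed -n '2p;4p'; done; python3 -m inch '[[0,[0,0,0],[0,0,0]]]'
```

```text
position: [0.6575, -0.0544, 0.0122]
ft_force: [0.2, 0.8, 0.8]
position: [0.6575, -0.0543, 0.009]
ft_force: [0.2, 0.3, 0.1]
time: 12.35
position: [0.6572, -0.0542, 0.0085]
tool_rot: [0.506, 0.493, -0.5, 0.501]
ft_force: [0.4, 0.1, 0.3]
grip_width: 0.0003
```

z reads true (no contact at 0.0085). With z known, one scene picture of the shut fingertips can check x and y.

```bash
python3 - <<'E'
from h import *
o=get_obs(); p=o["position"]; n="scene"
im=np.ascontiguousarray(imaging.camera(n)[:,:,::-1]); c=proj(n,p); print(c,proj(n,p-[.014,0,0]))
x0,y0=int(c[0])-45,int(c[1])-60; cr=cv2.resize(im[y0:y0+100,x0:x0+100],None,fx=6,fy=6,interpolation=cv2.INTER_CUBIC)
cr=cv2.convertScaleAbs(cr,alpha=2,beta=20)
for d,col in((0,(0,0,255)),(.014,(255,0,255))):
    q=((proj(n,p-[d,0,0])-[x0,y0]+.5)*6).astype(int); cv2.circle(cr,tuple(int(t) for t in q),4,col,1)
cv2.imwrite("pics/tip2.png",cr)
E
```

```text
[368.82346758 324.94751694] [365.77836623 319.67038465]
```

View pics/tip2.png

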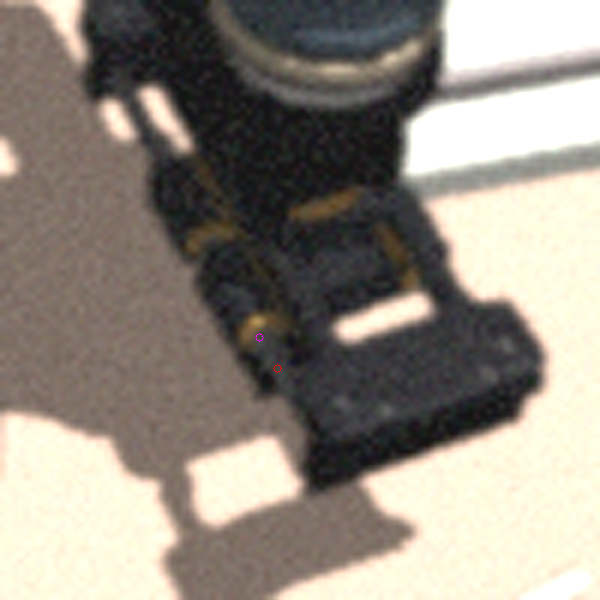

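The fingertip sits at about (265,390) in the crop, against the projected TCP at (277,368), so the pose reading holds. I'll repeat the approach step by step, watching each part.

```bash

python3 -m inch '[[80,[-50,0,0],[0,0,0]],[80,[-50,0,0],[0,0,0]],[80,[-15,-8,40],[0,0,0]],[80,[0,-8,45],[0,0,0]],[80,[0,0,45],[0,0,0]],[80,[0,0,40],[0,0,0]],[80,[0,0,0],[0,0,0]],[80,[0,0,0],[0,0,0]]]'
python3 -c "
from h import *
delta([.641,-.2266,.10],0)"
```

```text
time: 13.4
position: [0.638, -0.2278, 0.128]
tool_rot: [0.505, 0.493, -0.499, 0.503]
ft_force: [0.1, 1.3, -0.3]
grip_width: 0.0727
t 13.4 p [ 0.638  -0.2278  0.128 ] d_tool_now [28.1  2.5 -1.3] d_after_turn [28.   3.  -1.2] turn [-0.5  0.2 -0.9] F [ 0.1  1.3 -0.3] g 0.0727
```

```bash

python3 -m inch '[[80,[28,3,-1],[-0.5,0.2,-0.9]],[80,[0,0,0],[0,0,0]]]' | sed -n '2,4p'
for i in 1 2 3; do python3 -m inch '[[80,[15,0,0],[0,0,0]]]' | sed -n '2,4p'; done
python3 -c "
from h import *
delta([.641,-.2266,.02],0)"
```

```text
position: [0.6415, -0.2244, 0.1]
tool_rot: [0.499, 0.501, -0.5, 0.5]
ft_force: [-0.1, 0.1, -0.2]
position: [0.6431, -0.224, 0.0866]
tool_rot: [0.499, 0.5, -0.499, 0.502]
ft_force: [-0.0, 0.2, 0.8]
position: [0.6431, -0.2233, 0.0711]
tool_rot: [0.499, 0.5, -0.498, 0.502]
ft_force: [0.2, -0.2, 0.5]
position: [0.6432, -0.2231, 0.0554]
tool_rot: [0.499, 0.5, -0.498, 0.502]
ft_force: [1.1, 0.2, -0.6]
t 14.03 p [ 0.6432 -0.2231  0.0554] d_tool_now [35.4 -2.3  3.5] d_after_turn [35.4 -2.2  3.5] turn [ 0.3  0.1 -0.2] F [ 1.1  0.2 -0.6] g 0.08
```

Going well; continuing to z = 0.02.

```bash

for i in 1 2 3; do python3 -m inch '[[80,[12,-0.7,1.2],[0,0,0]]]' | sed -n '2,4p'; done
python3 -c "
from h import *
delta([.641,-.2266,.02],0)"
```

```text
position: [0.6421, -0.224, 0.0421]
tool_rot: [0.499, 0.5, -0.498, 0.502]
ft_force: [0.8, 0.0, -0.1]
position: [0.6414, -0.2254, 0.0291]
tool_rot: [0.499, 0.5, -0.498, 0.502]
ft_force: [0.5, -0.8, 0.8]
position: [0.6406, -0.2268, 0.0162]
tool_rot: [0.499, 0.5, -0.499, 0.502]
ft_force: [-0.5, 0.1, -0.1]
t 14.4 p [ 0.6406 -0.2268  0.0162] d_tool_now [-3.8  0.4 -0.2] d_after_turn [-3.8  0.4 -0.2] turn [ 0.3  0.1 -0.1] F [-0.5  0.1 -0.1] g 0.0797
```

```bash

python3 -m inch '[[10,[-4,0,0],[0,0,0]],[10,[0,0,0],[0,0,0]],[10,[0,0,0],[0,0,0]],[10,[0,0,0],[0,0,0]],[10,[0,0,0],[0,0,0]],[10,[0,0,0],[0,0,0]],[10,[0,0,0],[0,0,0]],[10,[0,0,0],[0,0,0]],[10,[0,0,0],[0,0,0]]]' 30
python3 -m inch '[[10,[0,0,0],[0,0,0]]]'
```

```text
time: 15.52
position: [0.641, -0.2273, 0.0209]
tool_rot: [0.499, 0.5, -0.498, 0.502]
ft_force: [-1.5, -0.5, 0.9]
grip_width: 0.0274
time: 15.65
position: [0.641, -0.2273, 0.0209]
tool_rot: [0.499, 0.5, -0.498, 0.502]
ft_force: [-0.1, -0.1, -1.2]
grip_width: 0.0278
```

```bash

python3 -m inch '[[10,[-30,0,0],[0,0,0]],[10,[-45,0,0],[0,0,0]],[10,[-45,0,0],[0,0,0]],[10,[0,-9,-43],[0,0,0]],[10,[0,-9,-43],[0,0,0]],[10,[0,-9,-43],[0,0,0]],[10,[0,-9,-43],[0,0,0]],[10,[0,-9,-43],[0,0,0]],[10,[0,-9,-43],[0,0,0]],[10,[0,-9,-43],[0,0,0]],[10,[0,-9,-40],[0,0,0]],[10,[0,0,0],[0,0,0]]]'
python3 -c "
from h import *
delta([*SEAT,.10],-10)
im=imaging.camera('top');im=imaging.camera('scene')[:,:,::-1];cv2.imwrite('pics/held.png',im)"
```

```text
time: 17.15
position: [0.5628, 0.1234, 0.1408]
tool_rot: [0.5, 0.501, -0.5, 0.5]
ft_force: [-0.1, -0.4, -2.0]
grip_width: 0.028
t 17.15 p [0.5628 0.1234 0.1408] d_tool_now [40.8  6.2  7.4] d_after_turn [40.8  7.3  6.2] turn [10.1 -0.   0.1] F [-0.1 -0.4 -2. ] g 0.028
```

```bash

python3 -m inch '[[10,[0,0,0],[10,0,0]],[10,[30,7,6],[0,0,0]],[10,[35,0,0],[0,0,0]],[10,[0,0,0],[0,0,0]]]'
python3 - <<'E'
from h import *
delta([*SEAT,.041],-10)
s=imaging.camera("scene")[:,:,::-1];t=imaging.camera("top")[:,:,::-1]
a=cv2.resize(s[185:305,355:525],None,fx=4,fy=4,interpolation=cv2.INTER_CUBIC)
cv2.imwrite("pics/pre.png",cv2.convertScaleAbs(a,alpha=1.6,beta=15)); cv2.imwrite("pics/pre_top.png",t)
E
```

```text
time: 17.75
position: [0.5738, 0.1078, 0.0754]
tool_rot: [0.546, 0.449, -0.544, 0.452]
ft_force: [-0.4, 0.6, -1.6]
grip_width: 0.0284
t 17.75 p [0.5738 0.1078 0.0754] d_tool_now [34.3 -6.4 -7.2] d_after_turn [34.4 -6.2 -7.3] turn [-0.8  0.  -0.3] F [-0.4  0.6 -1.6] g 0.0284
```

View pics/pre.png

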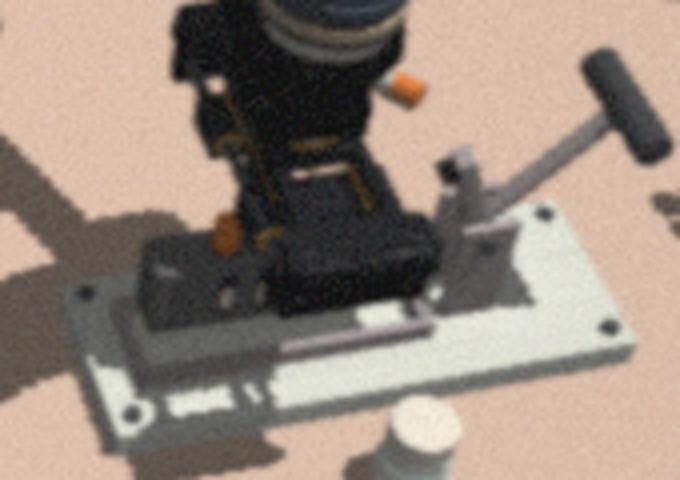

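The carrier is held level just above the pocket and aligned with it, and the clamp stays open (bar at upper right). Correct sideways, then lower.

```bash

python3 -m inch '[[10,[0,-6.3,-7.3],[-0.8,0,-0.3]],[10,[8,0,0],[0,0,0]],[10,[0,0,0],[0,0,0]]]'
python3 -c "
from h import *
delta([*SEAT,.041],-10)"
```

```text
time: 18.23
position: [0.5735, 0.1169, 0.0729]
tool_rot: [0.544, 0.452, -0.538, 0.458]
ft_force: [-0.7, -0.1, -1.0]
grip_width: 0.0276
t 18.23 p [0.5735 0.1169 0.0729] d_tool_now [31.9 -4.6  1.8] d_after_turn [31.9 -4.2  1.7] turn [ 0.1 -0.1 -0.7] F [-0.7 -0.1 -1. ] g 0.0276
```

```bash

python3 -m inch '[[10,[6,-4.4,1.8],[0,0,-0.7]],[10,[6,0,0],[0,0,0]],[10,[0,0,0],[0,0,0]]]' | sed -n 2,4p
python3 -c "
from h import *
delta([*SEAT,.041],-10)"
```

```text
position: [0.5686, 0.1161, 0.0604]
tool_rot: [0.541, 0.456, -0.541, 0.454]
ft_force: [-0.2, 0.5, -1.3]
t 18.6 p [0.5686 0.1161 0.0604] d_tool_now [19.4  0.4  0. ] d_after_turn [19.4  0.4  0. ] turn [ 0.1 -0.1  0.1] F [-0.2  0.5 -1.3] g 0.0278
```

```bash

for i in 1 2 3; do python3 -m inch '[[10,[5,0.1,0],[0,0,0]]]' | sed -n '2p;4p'; done
python3 -c "
from h import *
delta([*SEAT,.041],-10)"
```

```text
position: [0.5691, 0.116, 0.0553]
ft_force: [-0.5, -0.6, -1.1]
position: [0.5692, 0.116, 0.05]
ft_force: [-0.2, -0.1, -1.9]
position: [0.5694, 0.116, 0.0446]
ft_force: [-0.8, 0.1, -0.5]
t 18.98 p [0.5694 0.116  0.0446] d_tool_now [ 3.6 -0.4  0. ] d_after_turn [ 3.6 -0.4  0. ] turn [ 0.1 -0.1  0. ] F [-0.8  0.1 -0.5] g 0.028
```

```bash

for i in 1 2 3; do python3 -m inch '[[10,[1.7,0,0],[0,0,0]]]' | sed -n '2p;4p'; done
```

```text
position: [0.5691, 0.116, 0.0423]
ft_force: [0.6, -0.1, -2.0]
position: [0.5692, 0.116, 0.0409]
ft_force: [-2.3, -0.5, 12.9]
position: [0.5692, 0.116, 0.0408]
ft_force: [-5.1, -1.3, 17.6]
```

Contact came at z = 0.0409, as expected for the floor. Release and rise clear.

```bash

python3 -m inch '[[70,[-0.5,0,0],[0,0,0]],[70,[0,0,0],[0,0,0]],[70,[0,0,0],[0,0,0]],[70,[0,0,0],[0,0,0]],[70,[0,0,0],[0,0,0]],[70,[0,0,0],[0,0,0]],[70,[-30,0,0],[0,0,0]],[70,[-60,0,0],[0,0,0]],[70,[-60,0,0],[0,0,0]],[0,[-40,0,50],[0,0,0]],[0,[0,0,60],[0,0,0]],[0,[0,0,60],[0,0,0]]]'
python3 -m inch '[[0,[0,0,60],[0,0,0]],[0,[0,0,0],[0,0,0]]]'
python3 - <<'E'
from h import *
delta([*(SEAT+.215*u),.25],-10)
t=imaging.camera("top")[:,:,::-1];s=imaging.camera("scene")[:,:,::-1]
a=cv2.resize(t[140:260,70:270],(600,360),interpolation=cv2.INTER_CUBIC); b=cv2.resize(s[185:305,355:525],(340,240),interpolation=cv2.INTER_CUBIC)
W=np.zeros((600,600,3),np.uint8);W[:360]=a;W[360:,:340]=cv2.convertScaleAbs(b,alpha=1.6,beta=15);cv2.imwrite("pics/placed.png",W)
for n in("top","scene"):
    for k in("carrier_mid","cradle_seat","clamp_bar"): print(n,k,[(np.round(d["pixel"]).tolist(),round(d["confidence"],2)) for d in imaging.tip_of(n,k)])
print("expect seat",proj("top",[*SEAT,.044]),proj("scene",[*SEAT,.044]))
E
```

```text
time: 20.85
position: [0.5422, -0.0507, 0.2362]
tool_rot: [0.54, 0.456, -0.538, 0.458]
ft_force: [1.1, -1.0, -0.5]
grip_width: 0.0479
time: 21.1
position: [0.5318, -0.1157, 0.237]
tool_rot: [0.542, 0.454, -0.54, 0.458]
ft_force: [0.8, 0.8, -0.4]
grip_width: 0.0281
t 21.1 p [ 0.5318 -0.1157  0.237 ] d_tool_now [ -13.7   -0.9 -449.6] d_after_turn [ -13.    -3.2 -449.6] turn [ 0.3  0.1 -0.3] F [ 0.8  0.8 -0.4] g 0.0281
top carrier_mid [([386.0, 326.0], 0.75), ([198.0, 207.0], 0.68), ([482.0, 225.0], 0.66)]
top cradle_seat [([196.0, 205.0], 0.79)]
top clamp_bar [([83.0, 178.0], 0.89)]
scene carrier_mid [([311.0, 234.0], 0.96), ([234.0, 238.0], 0.86), ([175.0, 337.0], 0.85), ([422.0, 259.0], 0.76), ([513.0, 212.0], 0.44)]
scene cradle_seat [([423.0, 256.0], 0.57)]
scene clamp_bar [([510.0, 213.0], 0.74)]
expect seat [197.25490973 206.35931749] [422.10944107 258.74174065]
```

View pics/placed.png

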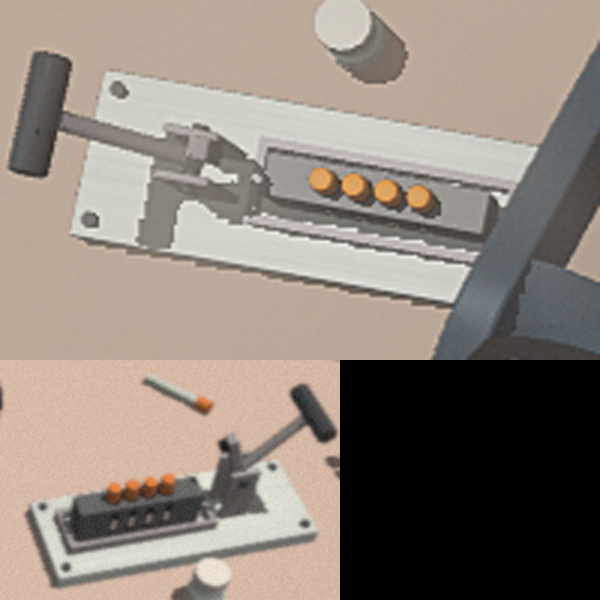

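The carrier stands in the pocket with room all round, at (198,207) against the expected (197,206), and the clamp is still open with its bar at (83,178). Next I go past the bar and push it shut.

```bash

python3 -m inch '[[0,[-15,0,-40],[0,0,0]],[0,[0,0,-50],[0,0,0]],[0,[0,0,-50],[0,0,0]],[0,[0,0,-50],[0,0,0]],[0,[0,0,-50],[0,0,0]],[0,[0,0,-50],[0,0,0]],[0,[0,0,-50],[0,0,0]],[0,[0,0,-50],[0,0,0]],[0,[0,0,-50],[0,0,0]],[0,[0,0,-10],[0,0,0]],[0,[0,0,0],[0,0,0]]]'
python3 -c "
from h import *
delta([*(SEAT+.215*u),.147],-10)"
```

```text
time: 22.88
position: [0.6019, 0.3585, 0.2506]
tool_rot: [0.536, 0.46, -0.534, 0.464]
ft_force: [0.1, -0.0, -0.1]
grip_width: 0.0007
t 22.88 p [0.6019 0.3585 0.2506] d_tool_now [103.7   8.6  29.6] d_after_turn [103.6  10.1  29.5] turn [ 1.6  0.1 -0.4] F [ 0.1 -0.  -0.1] g 0.0007
```

```bash

python3 -m inch '[[0,[0,9.5,29],[1.6,0,-0.4]],[0,[0,0,0],[0,0,0]],[0,[35,0,0],[0,0,0]],[0,[35,0,0],[0,0,0]],[0,[28,0,0],[0,0,0]],[0,[0,0,0],[0,0,0]]]'
python3 -c "
from h import *
delta([*(SEAT+.105*u),.150],-10)"
```

```text
time: 23.62
position: [0.6062, 0.3228, 0.1522]
tool_rot: [-0.542, -0.453, 0.543, -0.453]
ft_force: [-0.4, -0.1, 0.2]
grip_width: 0.0003
t 23.62 p [0.6062 0.3228 0.1522] d_tool_now [  2.4  -0.  105.1] d_after_turn [  2.2  -0.5 105.1] turn [-0.3  0.1  0. ] F [-0.4 -0.1  0.2] g 0.0003
```

```bash

python3 -m inch '[[0,[1,0,14],[0,0,0]],[0,[1,0,14],[0,0,0]],[0,[0,0,14],[0,0,0]],[0,[0,0,14],[0,0,0]],[0,[0,0,14],[0,0,0]],[0,[0,0,14],[0,0,0]],[0,[0,0,14],[0,0,0]]]'
python3 -c "
from h import *
delta([*(SEAT+.1*u),.150],-10)"
python3 -m inch '[[0,[0,0,5],[0,0,0]],[0,[0,0,0],[0,0,0]]]'
python3 - <<'E'
from h import *
for n in("top","scene"):
    imaging.camera(n); print(n,[(np.round(d["pixel"]).tolist(),round(d["confidence"],2)) for d in imaging.tip_of(n,"clamp_bar")])
for nm,(a,z) in {"shut":(.059,.168),"mid":(.107,.180),"open":(.175,.153)}.items(): X=[*(SEAT+a*u),z]; print(nm,proj("top",X).round(),proj("scene",X).round())
E
```

```text
time: 24.5
position: [0.5936, 0.2258, 0.1594]
tool_rot: [0.551, 0.452, -0.535, 0.454]
ft_force: [-0.1, -1.0, -0.8]
grip_width: 0.0005
t 24.5 p [0.5936 0.2258 0.1594] d_tool_now [ 9.1 -5.1 12.6] d_after_turn [ 9.4 -5.  12.4] turn [-0.4 -0.9 -0.9] F [-0.1 -1.  -0.8] g 0.0005
time: 24.75
position: [0.5921, 0.2187, 0.1586]
tool_rot: [0.551, 0.452, -0.536, 0.453]
ft_force: [0.1, 0.0, -0.2]
grip_width: 0.0003
top [([145.0, 187.0], 0.61)]
scene [([463.0, 217.0], 0.82)]
shut [149. 189.] [459. 214.]
mid [119. 182.] [482. 207.]
open [ 85. 178.] [509. 211.]
```

```bash

python3 -m inch '[[0,[0,0,-20],[0,0,0]],[0,[-50,0,-20],[0,0,0]],[0,[-50,0,0],[0,0,0]],[0,[0,0,-50],[0,0,0]],[0,[0,0,-50],[0,0,0]],[0,[0,0,-50],[0,0,0]],[0,[0,0,0],[0,0,0]],[0,[0,0,0],[0,0,0]]]'
python3 - <<'E'
from h import *
t=imaging.camera("top")[:,:,::-1];s=imaging.camera("scene")[:,:,::-1]
a=cv2.resize(t[140:260,70:270],(600,360),interpolation=cv2.INTER_CUBIC); b=cv2.resize(s[185:305,355:525],(340,240),interpolation=cv2.INTER_CUBIC)
W=np.zeros((600,600,3),np.uint8);W[:360]=a;W[360:,:340]=cv2.convertScaleAbs(b,alpha=1.6,beta=15);cv2.imwrite("pics/final.png",W)
for n in("top","scene"):
    for k in("carrier_mid","clamp_bar"): print(n,k,[(np.round(d["pixel"],1).tolist(),round(d["confidence"],2)) for d in imaging.tip_of(n,k)])
for th in(0,.03,.12,.2):
    b0=np.arctan2(88,-48)-th; X=[*(SEAT+(.107+.1*np.cos(b0))*u),.08+.1*np.sin(b0)]; print(th,proj("top",X).round(1),proj("scene",X).round(1))
o=get_obs();print(o["time"],o["position"],o["joint_velocities"].round(3))
E
```

```text
time: 25.95
position: [0.6246, 0.4239, 0.266]
tool_rot: [0.552, 0.455, -0.532, 0.454]
ft_force: [-0.0, 0.7, -0.4]
grip_width: 0.0003
top carrier_mid [([289.8, 297.7], 0.81), ([477.9, 223.8], 0.63), ([198.1, 206.5], 0.6), ([385.9, 328.4], 0.58)]
top clamp_bar [([143.6, 187.8], 0.68)]
scene carrier_mid [([424.6, 258.9], 0.93), ([177.4, 335.8], 0.86), ([231.5, 239.7], 0.75), ([313.3, 235.8], 0.55)]
scene clamp_bar [([460.1, 215.0], 0.79), ([423.0, 257.9], 0.58)]
0 [149.4 188.8] [458.7 214.5]
0.03 [147.6 188.4] [460.1 213.8]
0.12 [142.2 187.1] [464.2 211.9]
0.2 [137.4 186. ] [468.  210.4]
26.25 [0.62550286 0.42168222 0.26661137] [-0.003  0.    -0.002  0.001 -0.001 -0.001]
```

View pics/final.png

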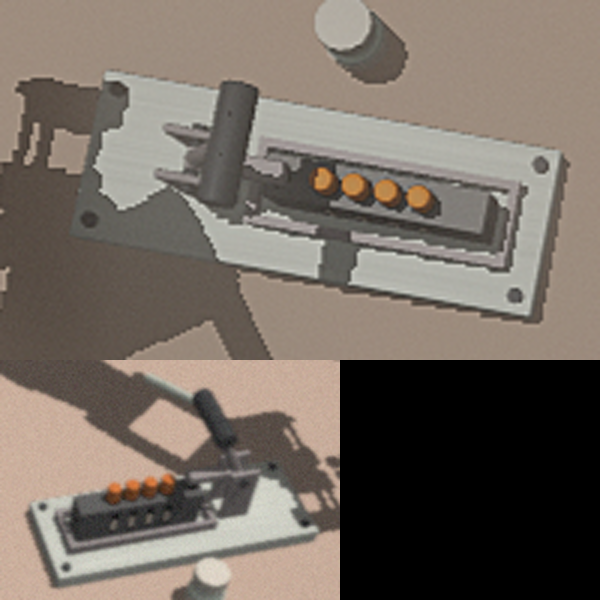

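The arm lies level on the bare +x end of the carrier. The bar is at (146,188) in the top view, against (148,189) when it was shut and empty, so about 0.03–0.05 rad. The carrier is in the pocket and the robot is clear.

```bash
python3 -c "
from rig import robot
print(robot.hand_in())"
```

```text
the job is handed in; nothing more can be done
None
```

The four-tube carrier is on the cradle floor with the toggle clamp shut on it, and the job is handed in at about 26 s on the robot's clock. I pushed the shut clamp open, set the carrier down in the pocket, then pushed the clamp shut again.

**Last checks:**
- **Carrier:** it touched the cradle floor at the height I had worked out. Before the clamp was shut, it showed at (198,207) in the top view against an expected (197,206). The last detection was (198.1,206.5).
- **Clamp:** the arm lies on the bare +x end of the carrier. By the bar's position in the picture it stands at about 0.03–0.05 rad. The network's reading of the bar, (143.6,187.8) in the top view, gave nearer 0.1 rad; the scene view gave about 0.03. All are under the 0.12 limit.
- **Robot:** it is clear of everything, with no contact force showing.

**What went wrong on the way:** the first grasp drifted about 14 mm sideways and stopped high, for a reason I did not find. I let go and checked the arm's position reading with a slow descent over bare bench, which showed no fault. The second, step-by-step grasp closed at 28 mm, the carrier's width.

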